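# Shake out the washed rest buttons and wedge the collet block tight

## Robot

A 6-joint arm with a two-finger parallel gripper is mounted at the origin on the work surface. World frame = base frame: x ahead of the robot, y to its left, z up, the work surface at z = 0. Lengths are in m, angles in degrees, forces in N, time in s.
With the tool pointing down it reaches from about 0.375 to 0.9 m from the base axis. Payload 3.1 kg.
Tool frame: the origin (TCP) lies at the very end of the fingers, on their centre line; the grasp point (between the pads) lies 19 mm behind it; z points along the fingers, y is the line along which they close (so a half turn about z gives the same grasp; the last joint's range is limited). The gripper opens to 87 mm and grips with 3 to 60 N. Pads are 19 mm wide; open, the fingers measure 117 mm over their backs; the gripper's body (75 mm by 190 mm) begins 51 mm behind the grasp point.
Start: joints at [-10.227, 30.224, 82.088, -0, 67.689, -10.227], TCP at [0.625, 0, 0.223] pointing down, gripper open.
Joint ranges: [-176.69, 176.69], [-43.24, 126.21], [12.49, 139.97], [-82, 262], [0, 151.66], [-163.58, 163.58]. Speed limits (degrees/s): [159.86, 159.86, 180, 180, 180, 180].

## Interface

Orientations are given as a 3x3 rotation matrix whose columns are the frame's x, y, z axes.
In Python, from cell import ctrl gives the robot as it stands.
- The arm moves only by the tool arm_command, never from a script. Its argument "moves" is a list of rows, each a list of 5 numbers: the shift along the tool's x, y, z normalised to -1 to 1, where 1 is 0.12 m, then the turn about the tool's z normalised to -1 to 1, where 1 is pi rad, then the opening, from -1 (shut) to 1 (fully open). A call has 1 to 20 rows; each row is the pose to reach, as a shift and turn from the pose commanded when the call began, along the tool's axes at that moment, turning the shorter way round; what a row does not reach only later rows make up. A row lasts 1/10 s, in which the tool goes at most 50 mm and 8.59 degrees, less where a joint would pass 70% of its speed; a pose out of reach is approached as far as the arm can. A call with a number of a shift or a turn outside -1 to 1 is refused whole. A call with a gripper value outside its range is refused whole. The fingers move at their own pace and stop on an object; "grip_force" is the grip in N (left out, the last holds). Time passes only in rows, so rows that repeat a pose let the fingers close. It gives the time, the measured TCP pose, the force, the opening and the grip force at its end, in the units of the state.
- ctrl.observe(): the state, without advancing time (a new reading comes with each control period).
- ctrl.snapshot(name): name is "scene" or "side" or "wrist"; returns a dict with "frame" (384x512x3 uint8, red, green, blue), "depth" (384x512 float32, m along the optical axis (not along the pixel's ray), 0 where there is no reading), "camera_matrix" (3x3 intrinsics, pixels), "R" (3x3) and "t" (3): a world point X has camera coordinates R X + t. Camera axes: x right, y down, z forward; pixel columns grow to the right and rows downward; lengths in m; the calibration is good to about 2 mm. A picture is of the moment at which its call begins.
- ctrl.hand_in(): hands the job in; it is judged then, once.
Trained networks look in a picture, given as the dict that the camera call returned (one of the last four; its "shot" number tells which), for a name from the list of things; names that differ only in an ending like _2 or _b are one class to them, and where a whole thing is asked for, a point or a joint stands for the part that bears it (a point fixed in the world has none). Each returns a list of dicts, best first, with "score" (0 to 1); they miss things now and then, are a little off and sometimes report something else, mostly with a low value. They report only what shows in the picture. A call takes as long as a camera call. They do not tell look-alikes from the thing itself.
- ctrl.masks_of(target, picture): "pixels" (384x512 bool, what is visible of it) and "box" ([left, top, width, height] in pixels, round what is visible of it).
- ctrl.pinpoint(target, picture): "uv" ([column, row] in pixels: a listed point, or the origin of a listed thing).
The state is a dict: "time_s": time; "joints": joint angles; "qd": joint speeds; "tau": joint torques, N m; "ee_pos": TCP position; "ee_rot": TCP orientation; "contact_force": force on the tool from outside, world axes, zero at the start; "wrist_torque": the same for the moment, N m; "grip_width": finger opening in m; "gripper_force": force on a finger pad.
Only numpy, scipy, OpenCV 4.12 (cv2) and the standard library are available. Lean on these libraries where they do the work, as an engineer would, in place of code of your own. Each camera call takes 0.05 s, during which the arm holds its last target. There are 200 camera calls.

## Task

Get the kit carrier ready to travel: lift the upturned wash cup by its foot, hold it over the carrier's tray and shake it until it gets no lighter and every steel button has dropped into the tray, then stand the empty cup back on the drip mat, still upturned. Stand the black collet block in the bay beside the tray, against the back stop and the sprung pad, and drive the grey wedge nose first into the gap left between the block and the steel wall, fully home with its shoulder at the end of the wall, so that the pad is pressed in and the block is locked. Buttons that land outside must be put in the tray too, and the brass knob, the pin case and the teal handle are left alone.

Things in the scene. Friction and masses are not known exactly. Their poses are not given: they have to be found in the camera images.
- cup: Clear plastic wash cup standing UPTURNED, mouth down, on the mat; about 0.25 kg. Box 98 (x) by 92 (y) by 42 mm high, walls 4 mm. Origin: centre of the mouth plane (its lower face as it stands), z up through its base. Held by its foot. Parts caught on its lips stay when it is moved gently; quick sideways strokes along its y (50 mm in 0.17 s) or tilting free them.
- cup_lip (a point): Centre of the cup's mouth, 4 mm above the cup's origin, axes as the cup's: level with the upper face of two flat inward lips, 4 mm thick, along the long sides (y -42 to -16 and 16 to 42 mm). The slot between is 32 mm wide (y) and 90 mm long (x). A caught button must slide 13 mm or more towards the slot to drop.
- cup_foot (a point): Middle of the white foot on top of the upturned cup, 60 mm above the cup's origin: 40 (x) by 24 (y) by 36 mm high, axes as the cup's.
- mat: Dark rubber drip mat, 170 mm (x) by 160 mm (y) by 6 mm, fixed. Origin: centre of its underside, z up.
- carrier: Fixed aluminium kit carrier: plate 8 mm thick, x -100 to 100, y -115 to 187 mm. Origin on the underside, z up. At +y the open tray, inside x -94 to 94, y 0 to 180 mm, walls 30 mm above the plate. At -y the wedge bay, walls 26 mm above the plate, open on its -x side: back stop with its face at x = 40 mm (spans y -99 to -19), sprung white pad on the tray side, steel wall opposite.
- wall_end (a point): Foot of the front inner corner of the bay's steel wall, on the plate; axes as the carrier's. The wall runs 68 mm from here along +x, its inner face along y = 0 of this point, 11 mm thick towards -y.
- tray_floor (a point): Centre of the tray's floor (8 mm above the cart top); axes as the carrier's.
- block_place (a point): On the bay's floor: where the block's origin is when the block touches the back stop and the free pad, squared up with the bay; axes as the carrier's. A 14 mm gap is then left between block and steel wall for the wedge.
- wedge_home (a point): On the bay's floor: where the wedge's origin is when the wedge is fully home, its axes along the carrier's, its shoulder against the end of the steel wall.
- pad (a joint): How far the sprung pad is pressed in, m: 0 free, grows as it is pushed to the carrier's +y, 0.012 at most; 1.2 N per mm. About 0.004 with block and wedge home.
- pad_face (a point): Centre of the sprung pad's face (50 mm long, 26 mm high), moves with it; free, it lies at y = -35 mm of the carrier.
- block: Matte black collet block, 50 x 50 x 60 mm high with a bore in its top, about 0.4 kg, standing upright. Origin: centre of its underside, z up; x and y along its sides.
- wedge: Slick grey acetal wedge (friction about 0.25) lying flat, 32 mm high, 80 g, nose to +x. Origin: under the centre of its parallel tail, 45 long (x) by 28 mm wide (y): hold it there. Its nose runs 55 mm on from the tail. Driven nose first along the carrier's +x, flat face on the steel wall, slope on the block; it tightens over the last 20 mm, 10 to 20 N.
- wedge_tip (a point): Middle of the wedge's tip, underside: x = 77.5, y = -1.5 mm in the wedge's frame, axes as its. The tip is 9 mm thick, the nose's root 20 mm. The nose's -y face is flat at y = -6 mm of the wedge, leaving an 8 mm shoulder where the tail begins; the +y face slopes from y = 14 (root) to 3 mm (tip).
- index_knob: Bystander: knurled brass knob, 44 mm across and 30 mm high, on a fixed round steel indexing plate 90 mm across, 12 mm thick. Origin: centre of the underside.
- pin_case: Bystander: walnut gauge pin case with a steel band, 70 x 120 x 35 mm, loose. Origin: centre of the underside.
- clamp_handle: Bystander: teal plastic clamp handle lying down, 120 mm long, 24 mm thick, loose. Origin: under its middle.
- button1: Steel rest button, plain disc 24 mm across and 14 mm high, 50 g; at the start caught on a lip inside the upturned cup. Absent in some starts (3 to 6 are there). Origin: centre of one flat face.
- button2: Steel rest button, plain disc 24 mm across and 14 mm high, 50 g; at the start caught on a lip inside the upturned cup. Absent in some starts (3 to 6 are there). Origin: centre of one flat face.
- button3: Steel rest button, plain disc 24 mm across and 14 mm high, 50 g; at the start caught on a lip inside the upturned cup. Absent in some starts (3 to 6 are there). Origin: centre of one flat face.
- button4: Steel rest button, plain disc 24 mm across and 14 mm high, 50 g; at the start caught on a lip inside the upturned cup. Absent in some starts (3 to 6 are there). Origin: centre of one flat face.
- button5: Steel rest button, plain disc 24 mm across and 14 mm high, 50 g; at the start caught on a lip inside the upturned cup. Absent in some starts (3 to 6 are there). Origin: centre of one flat face.
- button6: Steel rest button, plain disc 24 mm across and 14 mm high, 50 g; at the start caught on a lip inside the upturned cup. Absent in some starts (3 to 6 are there). Origin: centre of one flat face.
Not all that is in view belongs to the job. There is more than one size of the cup; the job needs the larger.

How it is judged:
By the outcome, as a careful person would: the job done as asked, in the order asked, and still so for the second after the job is handed in, with the robot touching nothing.
Of button1, button2, button3, button4, button5, button6 only 3 to 6 are there at a start; the rules pass over those that are not, and their reading is None.
At some moment in a run one of block, wedge may be knocked a few centimetres aside while the robot is not near it.
It also fails if it takes over 210 s, if anything falls off the work surface, if the arm or the gripper's body presses on something with over 40 N, if the wrist force passes 120 N, or if a joint passes its speed limit or range.

## Working session

There is one attempt and no reset: what is moved stays moved. The work goes in short steps, Python scripts to look and compute and a tool call to move; the robot and the scene stay as the last step left them, time stands still between calls to the robot, and variables do not carry over. Pictures are saved under pics/ and viewed, at most 14 in all, crops included, and the job is handed in when it is done.

Besides the shell and the picture viewer there is one more tool, called after "Call:" as name(argument=value, ...) on one line, values as JSON. arm_command: Moves the arm, as the interface text tells. Scaled input: -1 to 1 covers 0.12 m each way for a shift and pi rad each way for a turn. Its arguments: {"type":"object","properties":{"moves":{"type":"array"},"grip_force":{"type":"number"}},"required":["moves"]}

```bash
mkdir -p pics; ls; cat > h.py <<'E'
import numpy as np, cv2
from cell import ctrl
def snap(n,f=None):
    s=ctrl.snapshot(n)
    if f: cv2.imwrite('pics/'+f,s['frame'][:,:,::-1])
    return s
def ray(s,uv,z):
    K,R,t=s['camera_matrix'],np.array(s['R']),np.array(s['t'])
    d=R.T@np.linalg.inv(K)@np.array([uv[0],uv[1],1.]); c=-R.T@t
    return c+d*(z-c[2])/d[2]
def cloud(s):
    K,R,t=np.array(s['camera_matrix']),np.array(s['R']),np.array(s['t'])
    v,u=np.indices(s['depth'].shape); d=s['depth']
    P=np.stack([(u-K[0,2])/K[0,0]*d,(v-K[1,2])/K[1,1]*d,d],-1)
    W=(P-t)@R; W[d<=0]=np.nan
    return W
def proj(s,X):
    p=np.array(s['camera_matrix'])@(np.array(s['R'])@np.array(X)+s['t']); return p[:2]/p[2]
E
python3 - <<'E'
from h import *
for c in ['scene','side']:
    s=snap(c,c+'0.png'); W=cloud(s)
    print(c,'cam',(-np.array(s['R']).T@s['t']).round(3))
    for n in ['cup','mat','carrier','block','wedge','index_knob','pin_case','clamp_handle']:
        for m in ctrl.masks_of(n,s)[:2]:
            p=W[m['pixels']]; print(n,round(m['score'],2),m['box'],np.nanmedian(p,0).round(3),np.nanpercentile(p,98,axis=0).round(3),np.nanpercentile(p,2,axis=0).round(3))
    for n,z in [('cup_foot',.066),('cup',.006),('wall_end',.008),('tray_floor',.008),('block_place',.008),('wedge_home',.008),('block',0),('wedge',0),('wedge_tip',0),('carrier',0),('mat',0)]:
        print(n,[(round(q['score'],2),np.round(q['uv'],0),ray(s,q['uv'],z).round(3)[:2]) for q in ctrl.pinpoint(n,s)[:2]])
o=ctrl.observe(); print(o['ee_pos'],np.round(o['ee_rot'],3),o['time_s'])
E
```

```text
pics
scene cam [ 1.405 -0.266  0.831]
cup 0.71 [116.1, 228.0, 32.4, 25.9] [ 0.605 -0.435  0.028] [ 0.636 -0.397  0.055] [ 0.559 -0.48   0.001]
cup 0.63 [174.2, 216.0, 30.7, 34.6] [ 0.633 -0.266  0.048] [ 0.665 -0.219  0.085] [ 0.563 -0.314  0.005]
mat 0.85 [163.9, 216.1, 51.1, 44.8] [ 0.657 -0.289  0.006] [ 0.697 -0.193  0.009] [ 0.535 -0.348  0.002]
mat 0.6 [173.1, 214.9, 34.0, 31.2] [ 0.634 -0.265  0.048] [ 0.665 -0.219  0.085] [ 0.567 -0.311  0.008]
block 0.78 [214.1, 176.1, 18.8, 26.2] [ 0.446 -0.13   0.045] [ 0.464 -0.097  0.063] [ 0.409 -0.16   0.001]
wedge 0.47 [161.5, 192.7, 11.9, 22.7] [ 0.449 -0.326  0.03 ] [ 0.495 -0.304  0.036] [ 0.404 -0.345  0.001]
index_knob 0.85 [248.1, 247.8, 32.4, 30.5] [ 0.782 -0.074  0.013] [ 0.812 -0.029  0.044] [ 0.732 -0.111 -0.001]
pin_case 0.76 [299.4, 234.4, 46.0, 30.8] [0.781 0.106 0.034] [0.809 0.171 0.038] [0.734 0.051 0.001]
pin_case 0.41 [263.7, 173.1, 96.5, 50.4] [0.55  0.177 0.01 ] [0.658 0.318 0.039] [0.427 0.017 0.002]
clamp_handle 0.52 [326.0, 155.4, 26.4, 13.1] [0.356 0.358 0.019] [0.369 0.416 0.027] [0.314 0.299 0.001]
clamp_hand
[... 2378 characters left out ...]
ay([264., 150.]), array([ 0.59 , -0.427]))]
wall_end [(0.57, array([272., 224.]), array([0.488, 0.036]))]
tray_floor [(0.89, array([241., 261.]), array([0.547, 0.216]))]
block_place [(0.63, array([252., 227.]), array([0.545, 0.06 ]))]
wedge_home [(0.87, array([276., 225.]), array([0.475, 0.037]))]
block [(0.7, array([298., 198.]), array([ 0.425, -0.131]))]
wedge [(0.84, array([304., 167.]), array([ 0.426, -0.331]))]
wedge_tip [(0.75, array([288., 167.]), array([ 0.484, -0.325]))]
carrier [(0.85, array([257., 244.]), array([0.517, 0.129]))]
mat [(0.6, array([248., 171.]), array([ 0.621, -0.269]))]
[6.25000012e-01 3.18073971e-05 2.22564203e-01] [[-0.  1.  0.]
 [ 1.  0.  0.]
 [ 0.  0. -1.]] 2.0
```

```bash
python3 - <<'E'
import cv2,numpy as np
a=cv2.imread('pics/scene0.png')[145:275,100:360]; b=cv2.imread('pics/side0.png')[130:335,150:350]
cv2.imwrite('pics/a.png',cv2.resize(a,(780,390),interpolation=cv2.INTER_CUBIC))
cv2.imwrite('pics/b.png',cv2.resize(b,(585,600),interpolation=cv2.INTER_CUBIC))
E
```

```text
(no output)
```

View pics/a.png

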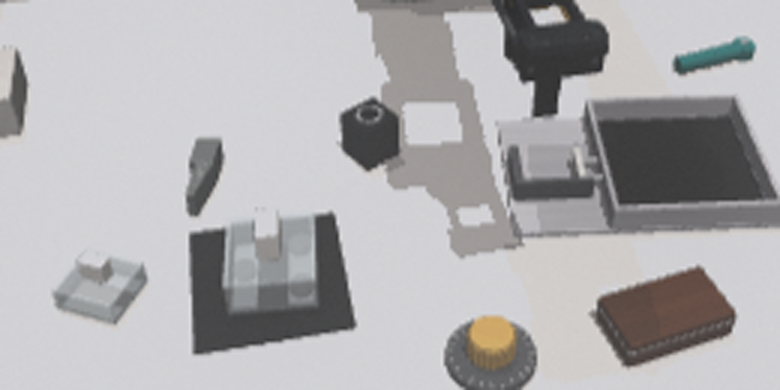

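View pics/b.png

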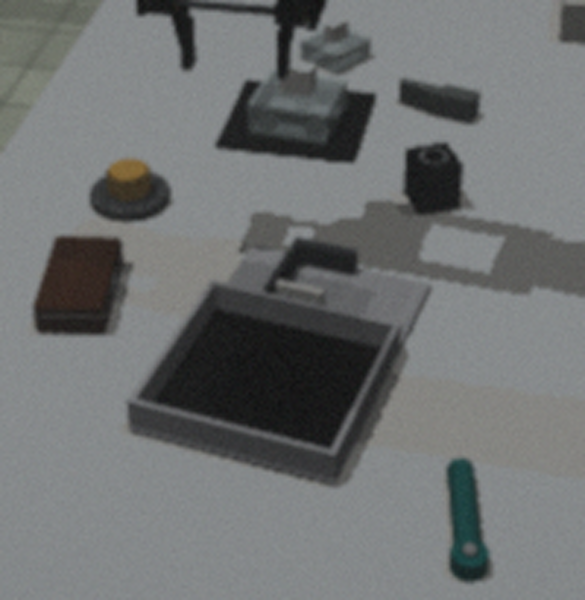

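```bash
python3 - <<'E'
from h import *
s=snap('wrist','w0.png'); print((-np.array(s['R']).T@s['t']).round(3),np.round(s['R'],2),s['camera_matrix'])
E
```

```text
[0.626 0.076 0.384] [[ 1.   -0.    0.  ]
 [-0.   -0.96  0.28]
 [-0.   -0.28 -0.96]] [[299.29983037   0.         251.765767  ]
 [  0.         299.29983037 189.42057951]
 [  0.           0.           1.        ]]
```

Call:
arm_command(moves=[[-0.4,0,-0.2,0,1],[-0.8,0,-0.4,0,1],[-1,0,-0.6,0,1],[-1,0,-0.6,0,1]])

```text
time_s: 2.45
ee_pos: [0.6275, -0.1253, 0.299]
ee_rot: [[0.005, 1.0, 0.009], [1.0, -0.005, -0.005], [-0.005, 0.009, -1.0]]
contact_force: [0.5, -0.1, 0.8]
grip_width: 0.0871
gripper_force: 0.0
```

Call:
arm_command(moves=[[-0.4,0,0,0,1],[-0.8,0,0,0,1],[-1,0,0,0,1],[-1,0,0,0,1],[-1,0,0,0,1]])

```text
time_s: 2.95
ee_pos: [0.6246, -0.2392, 0.2936]
ee_rot: [[0.001, 1.0, -0.001], [1.0, -0.001, 0.002], [0.002, -0.001, -1.0]]
contact_force: [0.1, 0.4, 0.4]
grip_width: 0.0867
gripper_force: 0.0
```

```bash
cat >> h.py <<'E'
def rect(P):
    (c,sz,a)=cv2.minAreaRect((P[:,:2]*1000).astype(np.float32)); return np.round(c,1),np.round(sz,1),round(a,1)
E
python3 - <<'E'
from h import *
s=snap('wrist','w1.png'); W=cloud(s)
for n in ['cup','mat']:
    for m in ctrl.masks_of(n,s)[:2]:
        p=W[m['pixels']]; p=p[~np.isnan(p[:,0])]; print(n,round(m['score'],2),m['box'],np.median(p,0).round(3))
        h=p[p[:,2]>.072]; h2=p[(p[:,2]>.035)&(p[:,2]<.06)]
        if len(h)>20: print('foot',rect(h),np.median(h[:,2]),len(h))
        if len(h2)>20: print('body',rect(h2),np.median(h2[:,2]),len(h2))
        l=p[(p[:,2]<.012)]
        if n=='mat' and len(l)>20: print('mat',rect(l))
for n,z in [('cup_foot',.066),('cup',.006),('mat',0)]:
    print(n,[(round(q['score'],2),np.round(q['uv'],0),ray(s,q['uv'],z).round(3)[:2]) for q in ctrl.pinpoint(n,s)[:2]])
cv2.imwrite('pics/w1b.png',cv2.resize(s['frame'][:,:,::-1],(800,600)))
print(ctrl.observe()['ee_pos'])
E
```

```text
cup 0.88 [204.4, 137.6, 76.0, 77.2] [ 0.614 -0.257  0.048]
foot (array([ 613.5, -264.7]), array([24.2, 40. ]), 83.3) 0.08328645551103041 597
body (array([ 613.4, -265.2]), array([92.7, 98. ]), 83.4) 0.04753054547575927 3824
cup 0.79 [209.7, 249.8, 46.2, 54.6] [ 0.594 -0.449  0.029]
body (array([ 595.9, -439.4]), array([26.8, 16.9]), 58.5) 0.0531972352355861 193
mat 0.86 [186.6, 122.7, 119.4, 102.8] [ 0.619 -0.254  0.006]
mat (array([ 615.4, -270.2]), array([161. , 172.2]), 88.4)
cup_foot [(0.96, array([243., 184.]), array([ 0.613, -0.266])), (0.94, array([237., 282.]), array([ 0.602, -0.418]))]
cup [(0.8, array([244., 169.]), array([ 0.612, -0.259])), (0.58, array([232., 271.]), array([ 0.591, -0.435]))]
mat []
[ 0.62515077 -0.23851289  0.29469797]
```

View pics/w1b.png

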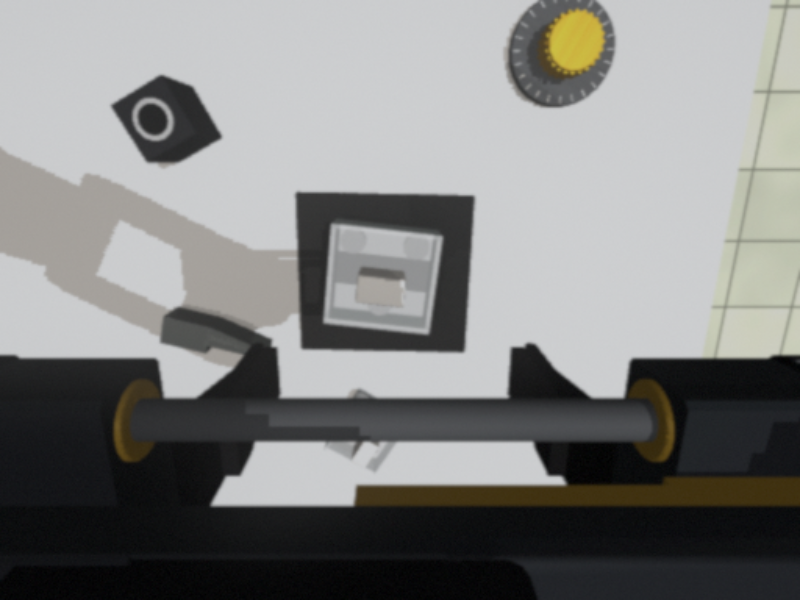

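Call:
arm_command(moves=[[-0.21,-0.1,0.1,-0.05,1],[-0.21,-0.1,0.3,-0.1,1],[-0.21,-0.1,0.5,-0.15,1],[-0.21,-0.1,0.7,-0.2,1],[-0.21,-0.1,0.9,-0.25,1],[-0.21,-0.1,1,-0.3,1],[-0.21,-0.1,1,-0.35,1],[-0.21,-0.1,1,-0.4,1],[-0.21,-0.1,1,-0.45,1],[-0.21,-0.1,1,-0.463,1],[-0.21,-0.1,1,-0.463,1],[-0.21,-0.1,1,-0.463,1]])

```text
time_s: 4.45
ee_pos: [0.6132, -0.2647, 0.1747]
ee_rot: [[-0.993, 0.118, 0.0], [0.118, 0.993, -0.0], [-0.0, 0.0, -1.0]]
contact_force: [-0.0, -0.7, -0.4]
grip_width: 0.0871
gripper_force: 0.0
```

Call:
arm_command(moves=[[0,0,0.3,0,1],[0,0,0.6,0,1],[0,0,0.9,0,1],[0,0,1,0,1],[0,0,1,0,1],[0,0,1,0,-1],[0,0,1,0,-1],[0,0,1,0,-1],[0,0,1,0,-1],[0,0,1,0,-1],[0,0,1,0,-1],[0,0,1,0,-1],[0,0,1,0,-1]], grip_force=50)

```text
time_s: 5.75
ee_pos: [0.6129, -0.2651, 0.0545]
ee_rot: [[-0.993, 0.116, -0.0], [0.116, 0.993, 0.0], [0.0, 0.0, -1.0]]
contact_force: [-0.3, -0.5, 0.3]
grip_width: 0.0311
gripper_force: 0.0
```

Call:
arm_command(moves=[[0,0,-0.1,0,-1],[0,0,-0.2,0,-1],[0,0,-0.4,0,-1],[0,0,-0.6,0,-1],[0,0,-0.8,0,-1],[0,0,-1,0,-1],[0,0,-1,0,-1],[0,0,-1,0,-1],[0,0,-1,0,-1]])

```text
time_s: 6.65
ee_pos: [0.6117, -0.2643, 0.1728]
ee_rot: [[-0.993, 0.116, -0.003], [0.116, 0.993, 0.002], [0.003, 0.002, -1.0]]
contact_force: [-0.2, -0.3, -4.9]
grip_width: 0.0236
gripper_force: 50.0
```

```bash
python3 - <<'E'
from h import *
o=ctrl.observe(); print(o['time_s'],o['contact_force'],o['ee_pos'],o['joints'])
for c in ['side','scene']:
  s=snap(c); W=cloud(s)
  for m in ctrl.masks_of('carrier',s)[:1]:
    p=W[m['pixels']]; p=p[~np.isnan(p[:,0])]; print(rect(p[p[:,2]<.05]),rect(p[(p[:,2]>.03)&(p[:,2]<.042)]))
E
```

```text
6.65 [-0.16345416 -0.30884324 -4.85297714] [ 0.61167916 -0.26431576  0.17281252] [-3.29592851e+01  3.66008263e+01  7.82182790e+01  7.49819724e-04
  6.54025314e+01 -1.16299357e+02]
(array([536.2, 166.1]), array([306.7, 204.3]), 80.1) (array([535.7, 167.5]), array([301.9, 201.5]), 80.4)
(array([533.1, 177.1]), array([324., 223.]), 79.2) (array([539.6, 167.9]), array([296.2, 205.9]), 79.6)
```

Call:
arm_command(moves=[[0.01,0.03,0,0,-1],[0.03,0.1,0,0,-1],[0.05,0.2,0,0,-1],[0.08,0.31,0,0,-1],[0.11,0.43,0,0,-1],[0.14,0.55,0,0,-1],[0.17,0.67,0,0,-1],[0.2,0.79,0,0,-1],[0.23,0.91,0,0,-1],[0.25,1,0,0,-1]])

```text
time_s: 7.85
ee_pos: [0.5967, -0.1408, 0.1746]
ee_rot: [[-0.993, 0.115, -0.0], [0.115, 0.993, 0.0], [0.0, 0.0, -1.0]]
contact_force: [0.4, 0.2, -4.3]
grip_width: 0.0238
gripper_force: 50.0
```

Call:
arm_command(moves=[[0.03,0.12,0,0,-1],[0.06,0.24,0,0,-1],[0.09,0.36,0,0,-1],[0.12,0.48,0,0,-1],[0.15,0.6,0,0,-1],[0.18,0.72,0,0,-1],[0.21,0.84,0,0,-1],[0.25,1,0,0,-1]])

```text
time_s: 8.65
ee_pos: [0.5813, -0.0191, 0.1746]
ee_rot: [[-0.993, 0.117, 0.001], [0.117, 0.993, -0.0], [-0.001, -0.0, -1.0]]
contact_force: [-0.6, -0.6, -3.5]
grip_width: 0.0237
gripper_force: 50.0
```

Call:
arm_command(moves=[[0.03,0.12,0,0,-1],[0.06,0.24,0,0,-1],[0.09,0.36,0,0,-1],[0.12,0.48,0,0,-1],[0.15,0.6,0,0,-1],[0.18,0.72,0,0,-1],[0.21,0.84,0,0,-1],[0.25,1,0,0,-1]])

```text
time_s: 9.45
ee_pos: [0.5654, 0.1036, 0.1746]
ee_rot: [[-0.993, 0.117, 0.0], [0.117, 0.993, -0.0], [-0.0, -0.0, -1.0]]
contact_force: [-0.2, -0.2, -4.0]
grip_width: 0.024
gripper_force: 50.0
```

Call:
arm_command(moves=[[0.03,0.12,0,0,-1],[0.06,0.24,0,0,-1],[0.09,0.36,0,0,-1],[0.12,0.48,0,0,-1],[0.15,0.6,0,0,-1],[0.18,0.72,0,0.006,-1],[0.21,0.82,0,0.012,-1],[0.24,0.9,0,0.018,-1],[0.26,0.94,0,0.018,-1],[0.26,0.94,0,0.018,-1],[0.26,0.94,0,0.018,-1],[0.26,0.94,0,0.018,-1]])

```text
time_s: 10.65
ee_pos: [0.5476, 0.218, 0.1746]
ee_rot: [[-0.985, 0.172, 0.0], [0.172, 0.985, -0.0], [-0.0, -0.0, -1.0]]
contact_force: [0.8, -0.1, -4.3]
grip_width: 0.0233
gripper_force: 50.0
```

```bash
python3 - <<'E'
from h import *
o=ctrl.observe(); print(o['time_s'],o['contact_force'],o['ee_pos'],o['grip_width'])
s=snap('wrist'); W=cloud(s)
cv2.imwrite('pics/w2.png',cv2.resize(s['frame'][:,:,::-1],(640,480)))
for m in ctrl.masks_of('cup',s)[:1]:
    p=W[m['pixels']]; p=p[~np.isnan(p[:,0])]; print(rect(p)); print(np.percentile(p[:,2],[2,20,50,80,98]).round(4))
for n in ['button1']:
    print([(round(q['score'],2),np.round(q['uv'],0)) for q in ctrl.pinpoint(n,s)])
E
```

```text
10.65 [ 0.78110185 -0.11157163 -4.34295493] [0.54764749 0.21802989 0.17456334] 0.023340326972173323
(array([589.4, 182.2]), array([123.7, 216.2]), 66.9)
[0.1329 0.1589 0.1596 0.1609 0.1961]
[]
```

View pics/w2.png

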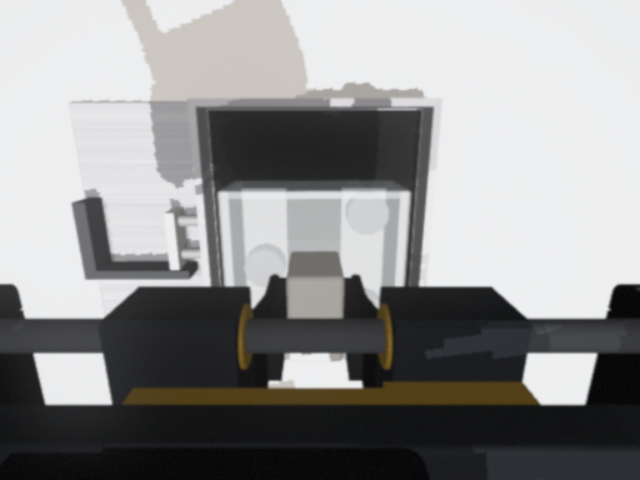

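Call:
arm_command(moves=[[0,0,0.15,0,-1],[0,0,0.3,0,-1],[0,0,0.45,0,-1],[0,0,0.6,0,-1],[0,0,0.75,0,-1],[0,0,0.85,0,-1],[0,0,0.9,0,-1],[0,0,0.9,0,-1],[0,0,0.9,0,0],[0,0,0.9,0,0],[0,0,0.93,0,0],[0,0,0.96,0,0],[0,0,0.98,0,0],[0,0,0.98,0,0]])

```text
time_s: 12.2
ee_pos: [0.5471, 0.2185, 0.0566]
ee_rot: [[-0.985, 0.172, -0.001], [0.172, 0.985, -0.0], [0.001, -0.0, -1.0]]
contact_force: [0.3, -0.1, -0.2]
grip_width: 0.0431
gripper_force: 0.0
```

Call:
arm_command(moves=[[0,0,0,0,-1],[0,0,0,0,-1],[0,0,0,0,-1],[0,0,0,0,-1],[0,0,0,0,-1],[0,0,0,0,-1],[0,0,0,0,-1],[0,0,-0.05,0,-1],[0,0,-0.1,0,-1],[0,0,-0.2,0,-1],[0,0,-0.3,0,-1],[0,0,-0.35,0,-1],[0,0,-0.35,0,-1],[0,0,-0.35,0,-1]], grip_force=60)

```text
time_s: 13.6
ee_pos: [0.5474, 0.2185, 0.0993]
ee_rot: [[-0.985, 0.172, 0.0], [0.172, 0.985, 0.0], [-0.0, 0.0, -1.0]]
contact_force: [-0.5, 0.5, -4.2]
grip_width: 0.0235
gripper_force: 60.0
```

```bash
python3 - <<'E'
from h import *
o=ctrl.observe(); print(o['time_s'],o['contact_force'],o['ee_pos'],o['grip_width'])
s=snap('wrist'); W=cloud(s)
for m in ctrl.masks_of('cup',s)[:1]:
    p=W[m['pixels']]; p=p[~np.isnan(p[:,0])]; print(np.percentile(p[:,2],[2,20,50,80,98]).round(4))
E
```

```text
13.6 [-0.4860121   0.52957893 -4.2082465 ] [0.54736265 0.21849859 0.09926391] 0.02354492383232699
[0.0632 0.0912 0.0919 0.0946 0.1284]
```

Call:
arm_command(moves=[[0,0.2,0,0,-1],[0,0.2,0,0,-1],[0,-0.2,0,0,-1],[0,-0.2,0,0,-1],[0,0.2,0,0,-1],[0,0.2,0,0,-1],[0,-0.2,0,0,-1],[0,-0.2,0,0,-1],[0,0.2,0,0,-1],[0,0.2,0,0,-1],[0,-0.2,0,0,-1],[0,-0.2,0,0,-1],[0,0.2,0,0,-1],[0,0.2,0,0,-1],[0,0,0,0,-1],[0,0,0,0,-1],[0,0,0,0,-1],[0,0,0,0,-1],[0,0,0,0,-1]])

```text
time_s: 15.6
ee_pos: [0.5476, 0.2189, 0.099]
ee_rot: [[-0.985, 0.172, 0.0], [0.172, 0.985, 0.0], [-0.0, 0.0, -1.0]]
contact_force: [0.1, -0.9, -3.3]
grip_width: 0.0234
gripper_force: 60.0
```

```bash
python3 - <<'E'
from h import *
o=ctrl.observe(); print(o['time_s'],o['contact_force'],o['ee_pos'],o['grip_width'])
F=[]
for c in ['scene','side','wrist']:
    s=snap(c,c+'3.png'); F.append(ctrl.observe()['contact_force'][2])
    print(c,[(round(q['score'],2),np.round(q['uv'],0)) for q in ctrl.pinpoint('button1',s)])
print(F)
E
```

```text
15.6 [ 0.12167602 -0.85727974 -3.30236857] [0.54763737 0.2189003  0.09903699] 0.02336789966913436
scene [(0.65, array([190., 237.])), (0.59, array([320., 208.])), (0.44, array([312., 198.]))]
side [(0.4, array([257., 260.]))]
wrist [(0.66, array([ 32., 171.])), (0.42, array([236., 154.]))]
[np.float64(-2.473963576838859), np.float64(-2.754296323321253), np.float64(-3.415068529016821)]
```

Call:
arm_command(moves=[[0,0.25,0,0,-1],[0,0.25,0,0,-1],[0,-0.25,0,0,-1],[0,-0.25,0,0,-1],[0,0.25,0,0,-1],[0,0.25,0,0,-1],[0,-0.25,0,0,-1],[0,-0.25,0,0,-1],[0,0.25,0,0,-1],[0,-0.15,0,0,-1],[0,0.25,0,0,-1],[0,-0.15,0,0,-1],[0,0.25,0,0,-1],[0,-0.15,0,0,-1],[0,0.25,0,0,-1],[0,0,0,0,-1],[0,0,0,0,-1],[0,0,0,0,-1],[0,0,0,0,-1],[0,0,0,0,-1]])

```text
time_s: 17.9
ee_pos: [0.5477, 0.2186, 0.099]
ee_rot: [[-0.985, 0.172, 0.0], [0.172, 0.985, 0.0], [-0.0, 0.0, -1.0]]
contact_force: [0.6, -0.0, -2.9]
grip_width: 0.0242
gripper_force: 60.0
```

```bash
python3 - <<'E'
from h import *
o=ctrl.observe(); print(o['time_s'],o['contact_force'],o['ee_pos'],o['grip_width'])
F=[]
for c in ['scene','wrist','wrist','side','scene','side']:
    s=snap(c,c+'4.png'); F.append(round(ctrl.observe()['contact_force'][2],2))
print(F,np.mean(F))
a=cv2.imread('pics/scene4.png')[150:270,150:360]; b=cv2.imread('pics/wrist4.png')[60:300,100:400]
cv2.imwrite('pics/c4.png',np.hstack([cv2.resize(a,(420,300),interpolation=cv2.INTER_CUBIC),cv2.resize(b,(375,300))]))
E
```

```text
17.9 [ 0.62941418 -0.02601545 -2.94357689] [0.54767859 0.21863643 0.0990322 ] 0.024166891147452473
[np.float64(-3.65), np.float64(-2.66), np.float64(-3.12), np.float64(-2.93), np.float64(-2.72), np.float64(-2.31)] -2.8983333333333334
```

View pics/c4.png

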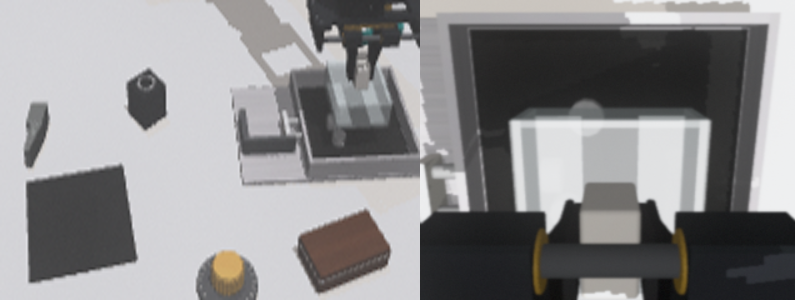

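Call:
arm_command(moves=[[0,0.25,0,0,-1],[0,0.25,0,0,-1],[0,-0.25,0,0,-1],[0,-0.25,0,0,-1],[0.1,0.25,0,0,-1],[0,0.25,0,0,-1],[0,-0.25,0,0,-1],[0.1,-0.25,0,0,-1],[0,0.25,0,0,-1],[0,-0.15,0,0,-1],[0.1,0.25,0,0,-1],[0,-0.25,0,0,-1],[0,0.15,0,0,-1],[0,-0.25,0,0,-1],[0,0.15,0,0,-1],[0,0,0,0,-1],[0,0,-0.3,0,-1],[0,0,-0.6,0,-1],[0,0,-0.8,0,-1],[0,0,-0.8,0,-1]])

```text
time_s: 20.2
ee_pos: [0.5501, 0.219, 0.1988]
ee_rot: [[-0.985, 0.172, 0.009], [0.172, 0.985, 0.002], [-0.008, 0.003, -1.0]]
contact_force: [0.8, -0.4, -3.1]
grip_width: 0.0236
gripper_force: 60.0
```

Call:
arm_command(moves=[[0.2,0,0,0,-1],[0.4,0,0,0,-1],[0.6,0,0,0,-1],[0.8,0,0,0,-1],[0.8,0,0,0,-1],[0.8,0,0,0,-1],[0.8,0,0,0,-1]])

```text
time_s: 20.9
ee_pos: [0.4536, 0.2349, 0.1944]
ee_rot: [[-0.985, 0.172, 0.0], [0.172, 0.985, -0.0], [-0.0, 0.0, -1.0]]
contact_force: [-0.5, -0.4, -2.0]
grip_width: 0.0234
gripper_force: 60.0
```

```bash
python3 - <<'E'
from h import *
F=[]
for c in ['scene','wrist','side','side','side','wrist','scene','wrist','side','scene']:
    s=snap(c,c+'5.png'); F.append(round(ctrl.observe()['contact_force'][2],2))
print(F,np.mean(F),ctrl.observe()['ee_pos'])
a=cv2.imread('pics/scene5.png')[165:235,270:370]; b=cv2.imread('pics/wrist5.png')[0:330,70:430]
c=cv2.imread('pics/side5.png')[195:310,180:310]
cv2.imwrite('pics/c5.png',np.hstack([np.vstack([cv2.resize(a,(400,280),interpolation=cv2.INTER_CUBIC),cv2.resize(c,(400,320),interpolation=cv2.INTER_CUBIC)]),cv2.resize(b,(400,600))]))
E
```

```text
[np.float64(-2.75), np.float64(-3.16), np.float64(-2.74), np.float64(-3.24), np.float64(-2.3), np.float64(-3.42), np.float64(-2.85), np.float64(-3.33), np.float64(-3.68), np.float64(-3.9)] -3.1369999999999996 [0.45295739 0.23497369 0.19492972]
```

View pics/c5.png

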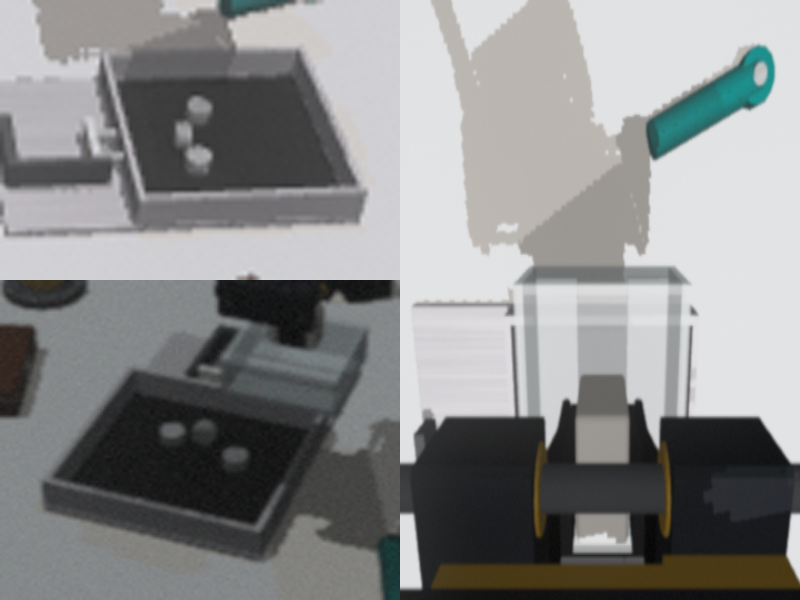

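Call:
arm_command(moves=[[-0.05,-0.1,0,0,-1],[-0.15,-0.3,0,0,-1],[-0.28,-0.55,0,0,-1],[-0.4,-0.78,0,0,-1],[-0.508,-0.969,0,0,-1]])

```text
time_s: 21.9
ee_pos: [0.4934, 0.1076, 0.1951]
ee_rot: [[-0.985, 0.172, 0.0], [0.172, 0.985, -0.001], [-0.001, -0.001, -1.0]]
contact_force: [-0.5, -0.2, -3.1]
grip_width: 0.0233
gripper_force: 60.0
```

Call:
arm_command(moves=[[-0.12,-0.24,0,0,-1],[-0.25,-0.48,0,0,-1],[-0.38,-0.72,0,0,-1],[-0.508,-0.969,0,0,-1]])

```text
time_s: 22.3
ee_pos: [0.5332, -0.0173, 0.195]
ee_rot: [[-0.985, 0.172, 0.0], [0.172, 0.985, -0.0], [-0.0, -0.0, -1.0]]
contact_force: [0.1, 0.6, -3.7]
grip_width: 0.0234
gripper_force: 60.0
```

Call:
arm_command(moves=[[-0.12,-0.24,0,0,-1],[-0.25,-0.48,0,0,-1],[-0.38,-0.72,0,0,-1],[-0.508,-0.969,0,0,-1]])

```text
time_s: 22.7
ee_pos: [0.5729, -0.1424, 0.1949]
ee_rot: [[-0.985, 0.172, -0.0], [0.172, 0.985, -0.0], [0.0, -0.0, -1.0]]
contact_force: [0.1, 0.4, -2.9]
grip_width: 0.0233
gripper_force: 60.0
```

Call:
arm_command(moves=[[-0.12,-0.24,0,0,-1],[-0.25,-0.48,0,0,-1],[-0.38,-0.72,0,-0.009,-1],[-0.48,-0.92,0,-0.018,-1],[-0.508,-0.969,0,-0.018,-1],[-0.508,-0.969,0,-0.018,-1],[-0.508,-0.969,0,-0.018,-1]])

```text
time_s: 23.4
ee_pos: [0.6121, -0.2642, 0.1944]
ee_rot: [[-0.993, 0.116, -0.002], [0.116, 0.993, 0.002], [0.002, 0.002, -1.0]]
contact_force: [-0.2, 0.7, -2.0]
grip_width: 0.0235
gripper_force: 60.0
```

```bash
python3 - <<'E'
from h import *
o=ctrl.observe(); print(o['time_s'],o['ee_pos'])
F=[]
for i in range(4): s=snap('wrist'); F.append(ctrl.observe()['contact_force'][2])
print(np.mean(F)); W=cloud(s)
for m in ctrl.masks_of('cup',s)[:2]:
    p=W[m['pixels']]; p=p[~np.isnan(p[:,0])]; print(np.percentile(p[:,2],[2,20,50,80,98]).round(4))
E
```

```text
23.4 [ 0.61206344 -0.26418855  0.19443115]
-2.8135036369218516
[0.0004 0.0262 0.0285 0.0297 0.0538]
[0.1556 0.1869 0.1876 0.1899 0.224 ]
```

Call:
arm_command(moves=[[0,0,0.25,0,-1],[0,0,0.5,0,-1],[0,0,0.75,0,-1],[0,0,0.95,0,-1],[0,0,1,0,-1],[0,0,1,0,-1]])

```text
time_s: 24.25
ee_pos: [0.6127, -0.2644, 0.0741]
ee_rot: [[-0.993, 0.115, -0.002], [0.115, 0.993, 0.001], [0.002, 0.001, -1.0]]
contact_force: [-0.1, 0.8, -2.4]
grip_width: 0.0237
gripper_force: 60.0
```

Call:
arm_command(moves=[[0,0,0.05,0,-1],[0,0,0.1,0,-1],[0,0,0.14,0,-1],[0,0,0.16,0,-1],[0,0,0.16,0,-1],[0,0,0.16,0,-1]])

```text
time_s: 24.85
ee_pos: [0.6132, -0.2652, 0.0559]
ee_rot: [[-0.993, 0.116, 0.0], [0.116, 0.993, -0.0], [-0.0, -0.0, -1.0]]
contact_force: [0.2, -1.0, -3.9]
grip_width: 0.0236
gripper_force: 60.0
```

Call:
arm_command(moves=[[0,0,0.01,0,-1],[0,0,0.015,0,-1],[0,0,0.015,0,-1],[0,0,0.015,0,-1]])

```text
time_s: 25.25
ee_pos: [0.6135, -0.2654, 0.055]
ee_rot: [[-0.993, 0.116, 0.001], [0.116, 0.993, -0.001], [-0.001, -0.001, -1.0]]
contact_force: [-1.7, -0.3, 5.2]
grip_width: 0.0236
gripper_force: 60.0
```

Touching. Release, rise, and look from above.

Call:
arm_command(moves=[[0,0,0,0,0.2],[0,0,0,0,0.2],[0,0,0,0,0.2],[0,0,0,0,0.2],[0,0,0,0,0.2],[0,0,-0.2,0,0.4],[0,0,-0.5,0,0.6],[0,0,-0.8,0,1],[0,0,-1,0,1],[0,0,-1,0,1]])

```text
time_s: 26.25
ee_pos: [0.6156, -0.2666, 0.1785]
ee_rot: [[-0.993, 0.116, 0.008], [0.116, 0.993, -0.005], [-0.008, -0.004, -1.0]]
contact_force: [0.8, -1.2, 0.3]
grip_width: 0.0828
gripper_force: 0.0
```

Call:
arm_command(moves=[[0.4,0,-0.4,0.05,1],[0.8,0,-0.8,0.1,1],[1,0,-1,0.15,1],[1,0,-1,0.2,1],[1,0,-1,0.25,1],[1,0,-1,0.25,1],[1,0,-1,0.25,1]])

```text
time_s: 26.95
ee_pos: [0.4933, -0.2508, 0.293]
ee_rot: [[-0.62, 0.784, -0.001], [0.784, 0.62, 0.001], [0.002, -0.0, -1.0]]
contact_force: [-0.3, -0.4, -0.0]
grip_width: 0.0869
gripper_force: 0.0
```

```bash
python3 - <<'E'
from h import *
o=ctrl.observe(); print(o['time_s'],o['ee_pos'],np.round(o['ee_rot'],3).tolist(),o['joints'])
s=snap('wrist','w6.png'); W=cloud(s)
print((-np.array(s['R']).T@s['t']).round(3))
for n in ['cup','block','wedge','button1']:
    for m in ctrl.masks_of(n,s)[:2]:
        p=W[m['pixels']]; p=p[~np.isnan(p[:,0])]; zt=np.percentile(p[:,2],95); print(n,round(m['score'],2),m['box'],np.median(p,0).round(3),zt,rect(p[p[:,2]>zt-.006]),rect(p[p[:,2]>.008]))
cv2.imwrite('pics/w6b.png',cv2.resize(s['frame'][:,:,::-1],(800,600)))
E
```

```text
26.95 [ 0.49329048 -0.25084982  0.29298818] [[-0.62, 0.784, -0.001], [0.784, 0.62, 0.001], [0.002, -0.0, -1.0]] [-3.85245879e+01  2.02876786e+01  8.73250864e+01 -7.66500206e-04
  7.24866592e+01 -7.68625664e+01]
[ 0.447 -0.191  0.455]
cup 0.9 [262.0, 169.0, 93.4, 86.8] [ 0.599 -0.261  0.048] 0.08358102664694697 (array([ 561.9, -241.8]), array([ 30.2, 160.6]), 64.7) (array([ 573.6, -260.4]), array([ 92.2, 184.5]), 83.3)
cup 0.56 [204.8, 281.9, 51.0, 25.8] [ 0.6   -0.44   0.029] 0.0537474204345533 (array([ 595.7, -439.8]), array([27.6, 17.4]), 58.3) (array([ 602.2, -444.1]), array([68.3, 50. ]), 57.6)
block 0.92 [277.0, 5.6, 49.3, 52.4] [ 0.442 -0.092  0.06 ] 0.06130645652400388 (array([441.5, -88.4]), array([50. , 49.8]), 33.6) (array([441.5, -88.5]), array([50.1, 49.9]), 33.9)
wedge 0.56 [165.0, 147.8, 53.3, 61.7] [ 0.438 -0.325  0.031] 0.032689638287068196 (array([ 449. , -329.8]), array([28.5, 99.7]), 75.2) (array([ 449.1, -329.5]), array([28.7, 99.7]), 75.6)
```

View pics/w6b.png

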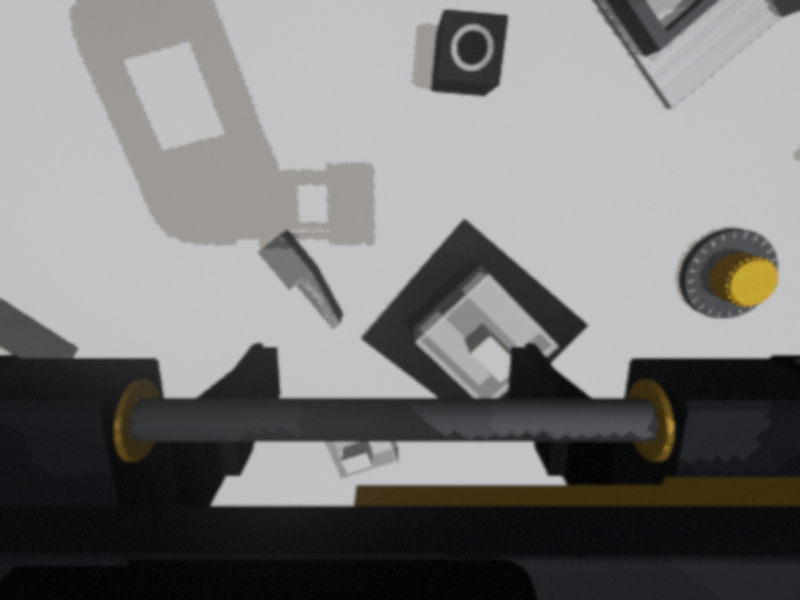

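Call:
arm_command(moves=[[0.3,0.1,0,0,1],[0.6,0.2,0,0,1],[0.667,0.25,0,0,1]])

```text
time_s: 27.5
ee_pos: [0.4655, -0.1663, 0.2933]
ee_rot: [[-0.622, 0.783, -0.003], [0.783, 0.622, 0.003], [0.004, -0.001, -1.0]]
contact_force: [1.3, -0.6, -0.2]
grip_width: 0.0868
gripper_force: 0.0
```

Call:
arm_command(moves=[[0.3,0.1,0,0.026,1],[0.6,0.2,0,0.026,1],[0.667,0.25,0,0.026,1],[0.667,0.25,0,0.026,1],[0.667,0.25,0,0.026,1]])

```text
time_s: 28.0
ee_pos: [0.4429, -0.0895, 0.2942]
ee_rot: [[-0.555, 0.832, 0.002], [0.832, 0.555, -0.002], [-0.002, 0.0, -1.0]]
contact_force: [0.0, -0.2, -0.5]
grip_width: 0.0873
gripper_force: 0.0
```

```bash
python3 - <<'E'
from h import *
o=ctrl.observe(); print(o['time_s'],o['ee_pos'],np.round(o['ee_rot'],3).tolist())
s=snap('wrist','w7.png'); W=cloud(s)
for m in ctrl.masks_of('block',s)[:1]:
    p=W[m['pixels']]; p=p[~np.isnan(p[:,0])]; print(rect(p[(p[:,2]>.055)&(p[:,2]<.07)]))
for n,z in [('wall_end',.008),('block_place',.008),('wedge_home',.008),('pad_face',.021),('tray_floor',.008),('carrier',0)]:
    print(n,[(round(q['score'],2),np.round(q['uv'],0),ray(s,q['uv'],z).round(4)[:2]) for q in ctrl.pinpoint(n,s)[:2]])
m=(W[...,2]>.03)&(W[...,2]<.042)&(W[...,1]>0)&(W[...,0]<.68)&(W[...,0]>.42)
print(rect(W[m]),m.sum())
print(W[...,1][W[...,2]>-.01].max())
cv2.imwrite('pics/w7b.png',s['frame'][:,:,::-1])
E
```

```text
28.0 [ 0.44289516 -0.08948994  0.29424795] [[-0.555, 0.832, 0.002], [0.832, 0.555, -0.002], [-0.002, 0.0, -1.0]]
(array([441.5, -88.4]), array([50.2, 50.4]), 34.8)
wall_end [(0.72, array([384.,  86.]), array([0.5448, 0.0978])), (0.59, array([329., 109.]), array([0.4994, 0.0296]))]
block_place [(0.65, array([366., 101.]), array([0.5373, 0.0674])), (0.23, array([252., 152.]), array([ 0.4416, -0.0847]))]
wedge_home [(0.77, array([325.,  89.]), array([0.4783, 0.0476]))]
pad_face [(0.93, array([384.,  86.]), array([0.5402, 0.0937])), (0.47, array([252., 155.]), array([ 0.4428, -0.086 ]))]
tray_floor [(0.56, array([448.,   8.]), array([0.5509, 0.2194]))]
carrier [(0.84, array([390.,  63.]), array([0.5338, 0.1276]))]
(array([568.8, 106.3]), array([223.2, 169.6]), 21.8) 2921
0.27150613568087956
```

View pics/w7b.png

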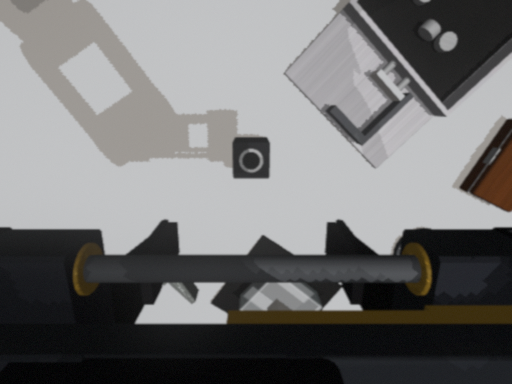

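```bash
python3 - <<'E'
from h import *
s=snap('wrist'); W=cloud(s)
a=np.deg2rad(-10); ax=np.array([np.cos(a),np.sin(a)]); ay=np.array([-np.sin(a),np.cos(a)]); o=np.array([.530,.131])
U=(W[...,:2]-o)@np.array([ax,ay]).T
z=W[...,2]
L=(z>.028)&(z<.039)&(U[...,0]>-.05)&(U[...,0]<.07)&(U[...,1]<-.012)&(U[...,1]>-.14)
P=W[L]; print(L.sum(), rect(P)); 
u=U[L]
import numpy as np
print('hist x',np.histogram(u[:,0],bins=np.arange(-.05,.08,.005))[0],'hist y',np.histogram(u[:,1],bins=np.arange(-.13,-.01,.005))[0])
back=W[L&(U[...,0]>.035)&(U[...,1]>-.08)&(U[...,1]<-.03)]; wall=W[L&(U[...,1]<-.095)&(U[...,0]<.03)]
print('back',rect(back),len(back),'wall',rect(wall),len(wall))
tw=(z>.032)&(z<.042)&(U[...,0]>-.15)&(U[...,0]<.15)&(U[...,1]<.01)&(U[...,1]>-.016); print('traywall',rect(W[tw]),tw.sum())
E
```

```text
1157 (array([537.3,  62.9]), array([91.4, 68.1]), 79.4)
hist x [  0   0   0   0   0   0   8  36  47  62  60  59  61  60  60  65  58  60
 131 254 136   0   0   0   0] hist y [  0   0   0  67 182 181  27  28  27  26  26  27  24  27  28  29  29  27
 113 176  85  28   0]
back (array([567.7,  69.4]), array([16.7, 50.5]), 1.8) 307 wall (array([518.7,  25.8]), array([11.2, 45.3]), 80.0) 297
traywall (array([534.2, 127.8]), array([ 17.1, 200.3]), 82.2) 1108
```

Call:
arm_command(moves=[[0,0,0.3,-0.006,1],[0,0,0.7,-0.006,1],[0,0,1,-0.006,1]])

```text
time_s: 28.75
ee_pos: [0.4413, -0.0884, 0.1725]
ee_rot: [[-0.57, 0.822, 0.0], [0.822, 0.57, -0.0], [-0.0, -0.0, -1.0]]
contact_force: [-0.7, -0.1, -0.4]
grip_width: 0.0872
gripper_force: 0.0
```

Call:
arm_command(moves=[[0,0,0.3,0,1],[0,0,0.6,0,1],[0,0,0.9,0,1],[0,0,1,0,1]])

```text
time_s: 29.15
ee_pos: [0.4403, -0.0879, 0.0511]
ee_rot: [[-0.57, 0.822, -0.005], [0.822, 0.57, 0.002], [0.004, -0.003, -1.0]]
contact_force: [0.3, 0.3, 0.7]
grip_width: 0.0872
gripper_force: 0.0
```

Call:
arm_command(moves=[[0,0,0.1,0,1],[0,0,0.18,0,1],[0,0,0.185,0,-1],[0,0,0.185,0,-1],[0,0,0.185,0,-1],[0,0,0.185,0,-1],[0,0,0.185,0,-1],[0,0,0.185,0,-1],[0,0,0.185,0,-1],[0,0,0.185,0,-1]], grip_force=40)

```text
time_s: 30.15
ee_pos: [0.4417, -0.0886, 0.0322]
ee_rot: [[-0.57, 0.822, 0.0], [0.822, 0.57, -0.0], [-0.001, 0.0, -1.0]]
contact_force: [-1.4, -0.1, 6.3]
grip_width: 0.0498
gripper_force: 39.9
```

Call:
arm_command(moves=[[0,0,-0.2,0,-1],[0,0,-0.4,0,-1],[0,0.1,-0.7,0,-1],[0.1,0.3,-0.75,0,-1],[0.2,0.45,-0.75,0,-1],[0.3,0.6,-0.75,0,-1]])

```text
time_s: 30.75
ee_pos: [0.4802, -0.0169, 0.1217]
ee_rot: [[-0.569, 0.822, -0.0], [0.822, 0.569, 0.0], [0.001, -0.0, -1.0]]
contact_force: [-0.1, -0.0, -4.0]
grip_width: 0.0498
gripper_force: 39.9
```

Call:
arm_command(moves=[[0.05,0.15,0,-0.04,-1],[0.1,0.3,0,-0.08,-1],[0.15,0.45,0,-0.12,-1],[0.2,0.6,0,-0.16,-1],[0.28,0.7,0,-0.2,-1],[0.314,0.747,0,-0.25,-1],[0.314,0.747,0,-0.25,-1],[0.314,0.747,0,-0.25,-1],[0.314,0.747,0,-0.25,-1]])

```text
time_s: 31.65
ee_pos: [0.5318, 0.0639, 0.1213]
ee_rot: [[-0.984, 0.181, -0.001], [0.181, 0.984, 0.0], [0.001, -0.0, -1.0]]
contact_force: [0.3, -0.0, -3.8]
grip_width: 0.05
gripper_force: 39.9
```

```bash
cat >> h.py <<'E'
A=np.deg2rad(-10.3); AX=np.array([np.cos(A),np.sin(A)]); AY=np.array([-np.sin(A),np.cos(A)]); O=np.array([.533,.129])
def car(p): d=np.asarray(p)[...,:2]-O; return np.stack([d@AX,d@AY],-1)*1000
E
python3 - <<'E'
from h import *
o=ctrl.observe(); print(o['time_s'],o['ee_pos'],car(o['ee_pos']).round(1),np.degrees(np.arctan2(o['ee_rot'][1][1],o['ee_rot'][0][1])))
s=snap('wrist','w8.png'); W=cloud(s)
cv2.imwrite('pics/w8b.png',s['frame'][:,:,::-1])
for m in ctrl.masks_of('block',s)[:1]:
    p=W[m['pixels']]; p=p[~np.isnan(p[:,0])]; t=p[(p[:,2]>.12)]; print(m['score'],rect(t), car(t).min(0),car(t).max(0),np.median(t[:,2]))
C=car(W); z=W[...,2]
L=(z>.028)&(z<.037)&(C[...,0]>-50)&(C[...,0]<70)&(C[...,1]<-12)&(C[...,1]>-140)
if L.sum()>50: print(L.sum(),np.percentile(C[L],[1,99],axis=0).round(1))
for lo,hi in [(-20,35)]:
    w=W[L&(C[...,1]<-94)]; print('wall',rect(w),len(w),np.percentile(car(w),[2,98],axis=0).round(1))
b=W[L&(C[...,0]>36)&(C[...,1]>-85)&(C[...,1]<-25)]; 
if len(b)>10: print('back',rect(b),np.percentile(car(b),[2,98],axis=0).round(1))
E
```

```text
31.65 [0.5318458  0.06387763 0.12130584] [ 10.5 -64.3] 79.59436639899025
0.84 (array([532.1,  66.8]), array([54.6, 51. ]), 79.1) [-15.53003772 -88.69230387] [ 35.64737346 -34.01204602] 0.14845999041315058
739 [[ -17.8 -109.4]
 [  25.   -26.9]]
wall (array([519.9,  25.6]), array([11.4, 47.4]), 79.3) 568 [[ -17.8 -109.3]
 [  24.   -98.5]]
```

View pics/w8b.png

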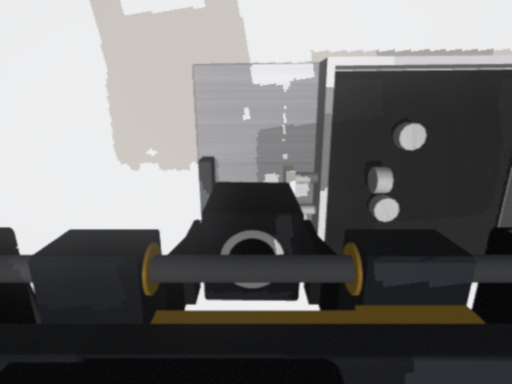

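Call:
arm_command(moves=[[0,0,0.2,0,-1],[0,0,0.4,0,-1],[0,0,0.55,0,-1],[0,0,0.63,0,-1],[0,0,0.665,0,-1],[0,0,0.672,0,-1],[0,0,0.672,0,-1],[0,0,0.672,0,-1]])

```text
time_s: 32.55
ee_pos: [0.5332, 0.0642, 0.0419]
ee_rot: [[-0.984, 0.178, 0.002], [0.178, 0.984, -0.0], [-0.002, 0.0, -1.0]]
contact_force: [-0.0, 0.1, -3.5]
grip_width: 0.0498
gripper_force: 39.9
```

Call:
arm_command(moves=[[-0.02,0,0.006,0,-1],[-0.035,0,0.01,0,-1],[-0.04,0,0.01,0,-1],[-0.04,0,0.01,0,-1]])

```text
time_s: 32.95
ee_pos: [0.5378, 0.0634, 0.0403]
ee_rot: [[-0.984, 0.178, 0.001], [0.178, 0.984, -0.0], [-0.001, 0.0, -1.0]]
contact_force: [0.6, 1.2, -2.0]
grip_width: 0.0498
gripper_force: 39.9
```

Call:
arm_command(moves=[[-0.01,0,0,0,-1],[-0.015,0,0,0,-1],[-0.015,0,0,0,-1]])

```text
time_s: 33.25
ee_pos: [0.5378, 0.0633, 0.0403]
ee_rot: [[-0.984, 0.178, -0.002], [0.178, 0.984, 0.0], [0.002, -0.0, -1.0]]
contact_force: [-4.4, 1.0, 5.1]
grip_width: 0.0497
gripper_force: 39.9
```

Call:
arm_command(moves=[[-0.01,0,0,0,-1],[-0.015,0,0,0,-1],[-0.015,0,0,0,-1]])

```text
time_s: 33.55
ee_pos: [0.5379, 0.0633, 0.0403]
ee_rot: [[-0.984, 0.178, -0.006], [0.178, 0.984, 0.001], [0.006, -0.0, -1.0]]
contact_force: [-7.0, 1.8, 8.7]
grip_width: 0.0496
gripper_force: 39.9
```

Call:
arm_command(moves=[[0.005,0.015,0,0,-1],[0.005,0.03,0,0,-1],[0.005,0.035,0,0,-1],[0.005,0.035,0,0,-1],[0.005,0.035,0,0,-1]])

```text
time_s: 34.05
ee_pos: [0.5382, 0.065, 0.0403]
ee_rot: [[-0.984, 0.176, -0.006], [0.176, 0.984, -0.003], [0.005, -0.004, -1.0]]
contact_force: [-7.1, -7.4, 8.3]
grip_width: 0.0496
gripper_force: 39.9
```

Call:
arm_command(moves=[[0,0.01,0,0,-1],[0,0.02,0,0,-1],[0,0.02,0,0,-1],[0,0.02,0,0,-1]])

```text
time_s: 34.45
ee_pos: [0.5386, 0.0671, 0.0403]
ee_rot: [[-0.984, 0.176, -0.006], [0.176, 0.984, -0.003], [0.005, -0.004, -1.0]]
contact_force: [-8.0, -7.5, 8.1]
grip_width: 0.0497
gripper_force: 39.9
```

Call:
arm_command(moves=[[0,0.008,0,0,-1],[0,0.012,0,0,-1],[0.02,0.012,-0.015,0,-1],[0.02,0.012,-0.015,0,0.35],[0.02,0.012,-0.015,0,0.35],[0.02,0.012,-0.015,0,0.35],[0.02,0.012,-0.2,0,0.35],[0.02,0.012,-0.5,0,0.5],[0.02,0.012,-0.9,0,1],[0.02,0.012,-1,0,1]])

```text
time_s: 35.45
ee_pos: [0.5431, 0.0715, 0.1648]
ee_rot: [[-0.984, 0.178, 0.011], [0.178, 0.984, -0.0], [-0.011, 0.002, -1.0]]
contact_force: [-0.2, -1.0, 0.3]
grip_width: 0.0737
gripper_force: 0.0
```

Call:
arm_command(moves=[[0.4,-0.3,-0.2,0,1],[0.6,-0.6,-0.6,0,1],[0.6,-0.9,-0.9,0,1],[0.6,-0.9,-0.9,0,1],[0.6,-0.9,-0.9,0,1]])

```text
time_s: 35.95
ee_pos: [0.4506, -0.0241, 0.2706]
ee_rot: [[-0.984, 0.181, 0.007], [0.181, 0.984, -0.002], [-0.007, -0.001, -1.0]]
contact_force: [0.4, 0.4, 0.2]
grip_width: 0.0867
gripper_force: 0.0
```

```bash
python3 - <<'E'
from h import *
o=ctrl.observe(); print(o['time_s'],o['ee_pos'],np.round(o['ee_rot'],3).tolist())
s=snap('wrist','w9.png'); W=cloud(s); C=car(W); z=W[...,2]
for n in ['block','wedge']:
  for m in ctrl.masks_of(n,s)[:2]:
    p=W[m['pixels']]; p=p[~np.isnan(p[:,0])]; zt=np.percentile(p[:,2],90); t=p[p[:,2]>zt-.005]; print(n,m['score'],rect(t),car(t).min(0).round(1),car(t).max(0).round(1),zt)
L=(z>.028)&(z<.037)&(C[...,0]>-50)&(C[...,0]<70)&(C[...,1]<-12)&(C[...,1]>-140)
w=W[L&(C[...,1]<-92)]; print('wall',rect(w),np.percentile(car(w),[2,98],axis=0).round(1))
b=W[L&(C[...,0]>38)&(C[...,1]>-85)&(C[...,1]<-25)]; print('back',rect(b),np.percentile(car(b),[2,98],axis=0).round(1))
s2=snap('side'); 
for m in ctrl.masks_of('wedge',s2)[:1]:
    p=cloud(s2)[m['pixels']]; print(np.nanmedian(p,0))
cv2.imwrite('pics/w9b.png',cv2.resize(s['frame'][0:260,120:440][:,:,::-1],(738,600)))
E
```

```text
35.95 [ 0.45062116 -0.02406222  0.27059106] [[-0.984, 0.181, 0.007], [0.181, 0.984, -0.002], [-0.007, -0.001, -1.0]]
block 0.9 (array([503. ,  62.7]), array([119.4,  61.9]), 10.6) [ -64.2 -120.7] [ 40.1 -32.9] 0.06861678338045377
wedge 0.75 (array([ 448.4, -328.9]), array([29.2, 97.9]), 75.8) [ -50.9 -478.9] [  47.7 -447.8] 0.032130953408440306
wedge 0.67 (array([ 561.4, -152.6]), array([ 18.4, 275.9]), 52.0) [ -44.2 -342.4] [ 198.8 -208.4] 0.04838673891098783
wall (array([530.7,  25.7]), array([17.2, 68.3]), 81.9) [[ -17.2 -109.7]
 [  49.   -93.9]]
back (array([563.1,  39.8]), array([10.9,  5.3]), 13.7) [[ 40.5 -84. ]
 [ 49.5 -78.4]]
[ 0.43875739 -0.32049572  0.0188206 ]
```

View pics/w9b.png

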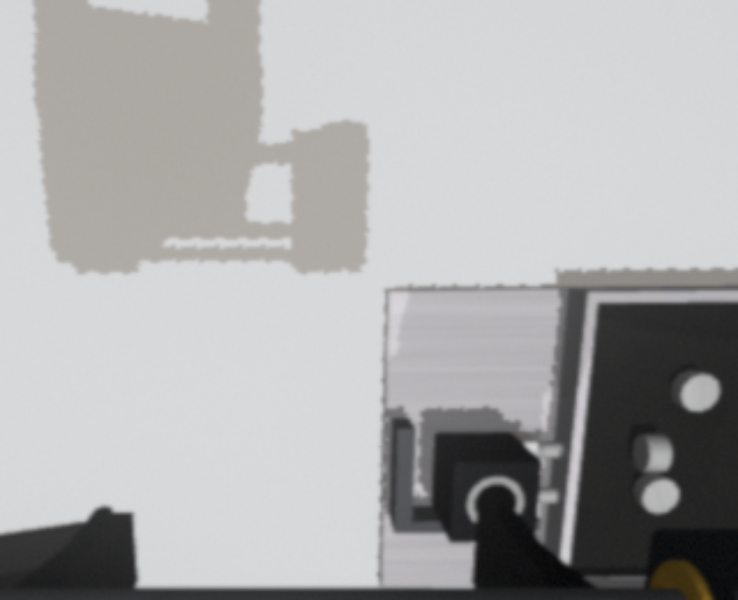

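Call:
arm_command(moves=[[-0.02,-0.35,0,0.022,0.3],[-0.05,-0.7,0,0.022,0.3],[-0.072,-0.83,0,0.022,0.3]])

```text
time_s: 36.5
ee_pos: [0.4401, -0.1236, 0.2667]
ee_rot: [[-0.969, 0.246, -0.002], [0.246, 0.969, -0.0], [0.002, -0.0, -1.0]]
contact_force: [-0.2, 0.3, -0.2]
grip_width: 0.0703
gripper_force: 0.0
```

Call:
arm_command(moves=[[-0.07,-0.4,0,0,0.3],[-0.1,-0.75,0,0,0.3],[-0.13,-0.83,0,0,0.3]])

```text
time_s: 36.8
ee_pos: [0.4307, -0.2253, 0.2666]
ee_rot: [[-0.969, 0.248, -0.001], [0.248, 0.969, -0.0], [0.001, -0.001, -1.0]]
contact_force: [0.8, 0.4, 0.1]
grip_width: 0.0572
gripper_force: 0.0
```

Call:
arm_command(moves=[[-0.07,-0.4,0,0,0.3],[-0.1,-0.75,0,0,0.3],[-0.13,-0.83,0.1,0,0.3],[-0.13,-0.83,0.3,0,0.3],[-0.13,-0.83,0.3,0,0.3],[-0.13,-0.83,0.3,0,0.3]])

```text
time_s: 37.4
ee_pos: [0.4212, -0.3206, 0.2308]
ee_rot: [[-0.97, 0.244, -0.002], [0.244, 0.97, 0.003], [0.003, 0.003, -1.0]]
contact_force: [0.1, -0.6, -0.3]
grip_width: 0.0561
gripper_force: 0.0
```

```bash
cat > wd.py <<'E'
from h import *
o=ctrl.observe(); R=np.array(o['ee_rot']); p0=np.array(o['ee_pos']); print(o['time_s'],p0,np.degrees(np.arctan2(R[1,1],R[0,1])))
s=snap('wrist'); W=cloud(s)
for m in ctrl.masks_of('wedge',s)[:2]:
    p=W[m['pixels']]; p=p[~np.isnan(p[:,0])]; p=p[(p[:,2]>.024)&(p[:,2]<.04)]; r=rect(p); print(m['score'],r)
    a=np.radians(r[2]-90 if r[1][1]>r[1][0] else r[2]); c=np.array(r[0])/1000-.0275*np.array([np.cos(a),np.sin(a)])
    print('origin',c,'yaw',np.degrees(a),'tool shift',R.T[:2,:2]@(c-p0[:2])/.12)
E
python3 wd.py
```

```text
37.4 [ 0.42124377 -0.32062346  0.23078176] 75.85967670156253
0.69 (array([ 449.4, -329.8]), array([ 27.4, 100.6]), 76.2)
origin [ 0.42269381 -0.32324033] yaw -13.799999999999997 tool shift [-0.01704474 -0.01819441]
```

Call:
arm_command(moves=[[-0.015,-0.018,0.3,0,0.3],[-0.015,-0.018,0.7,0,0.3],[-0.015,-0.018,1,0,0.3]])

```text
time_s: 37.8
ee_pos: [0.4232, -0.3248, 0.1115]
ee_rot: [[-0.97, 0.245, 0.001], [0.245, 0.97, -0.001], [-0.002, -0.001, -1.0]]
contact_force: [-0.1, -0.6, -0.2]
grip_width: 0.0566
gripper_force: 0.0
```

Call:
arm_command(moves=[[0,0,0.3,0,0.3],[0,0,0.6,0,0.3],[0,0,0.8,0,0.3],[0,0,0.855,0,0.3],[0,0,0.855,0,0.3],[0,0,0.855,0,-1],[0,0,0.855,0,-1],[0,0,0.855,0,-1],[0,0,0.855,0,-1],[0,0,0.855,0,-1],[0,0,0.855,0,-1]], grip_force=60)

```text
time_s: 38.9
ee_pos: [0.4227, -0.3253, 0.01]
ee_rot: [[-0.969, 0.246, 0.001], [0.246, 0.969, -0.001], [-0.001, -0.0, -1.0]]
contact_force: [0.1, 0.5, 6.3]
grip_width: 0.0274
gripper_force: 60.0
```

Call:
arm_command(moves=[[0,0,-0.1,0,-1],[0,0,-0.3,0,-1],[0,0,-0.5,0,-1],[0.05,0.1,-0.667,0,-1],[0.12,0.25,-0.667,0,-1],[0.2,0.4,-0.667,0,-1]])

```text
time_s: 39.5
ee_pos: [0.4113, -0.2728, 0.0907]
ee_rot: [[-0.969, 0.246, 0.002], [0.246, 0.969, -0.002], [-0.002, -0.001, -1.0]]
contact_force: [0.1, 1.0, -0.1]
grip_width: 0.0276
gripper_force: 60.0
```

Call:
arm_command(moves=[[0.05,0.22,0,0,-1],[0.1,0.46,0,0,-1],[0.16,0.72,0,0,-1],[0.22,1,0,0,-1]])

```text
time_s: 39.9
ee_pos: [0.4148, -0.1491, 0.0898]
ee_rot: [[-0.969, 0.247, 0.0], [0.247, 0.969, -0.0], [-0.001, -0.0, -1.0]]
contact_force: [-0.3, 0.4, -0.9]
grip_width: 0.0277
gripper_force: 60.0
```

Call:
arm_command(moves=[[0.05,0.24,0,0,-1],[0.1,0.48,0,0,-1],[0.16,0.74,0,0,-1],[0.22,1,0,0,-1]])

```text
time_s: 40.3
ee_pos: [0.4187, -0.026, 0.0898]
ee_rot: [[-0.969, 0.246, 0.0], [0.246, 0.969, -0.0], [-0.0, -0.0, -1.0]]
contact_force: [0.6, -0.2, -2.0]
grip_width: 0.0275
gripper_force: 60.0
```

Call:
arm_command(moves=[[0.05,0.2,0,0,-1],[0.1,0.4,0,-0.01,-1],[0.18,0.6,0,-0.022,-1],[0.221,0.678,0,-0.022,-1],[0.221,0.678,0,-0.022,-1],[0.221,0.678,0,-0.022,-1],[0.221,0.678,0,-0.022,-1]])

```text
time_s: 41.0
ee_pos: [0.4136, 0.0574, 0.0895]
ee_rot: [[-0.984, 0.18, 0.001], [0.18, 0.984, -0.0], [-0.001, -0.0, -1.0]]
contact_force: [0.0, -0.0, -0.2]
grip_width: 0.0272
gripper_force: 60.0
```

```bash
python3 - <<'E'
from h import *
o=ctrl.observe(); R=np.array(o['ee_rot']); print(o['time_s'],o['ee_pos'],car(o['ee_pos']).round(1),np.degrees(np.arctan2(R[1,1],R[0,1])),o['joints'])
s=snap('wrist'); W=cloud(s); C=car(W); z=W[...,2]
for m in ctrl.masks_of('wedge',s)[:1]:
    p=W[m['pixels']]; p=p[~np.isnan(p[:,0])]; print(m['score'],np.percentile(p[:,2],[5,50,95]))
for q in ['scene','side']:
  s=snap(q); W=cloud(s)
  for n in ['wedge','block']:
    for m in ctrl.masks_of(n,s)[:1]:
      p=W[m['pixels']]; p=p[~np.isnan(p[:,0])]; t=p[p[:,2]>np.percentile(p[:,2],90)-.006]; print(q,n,round(m['score'],2),rect(t),np.percentile(car(t),[2,98],axis=0).round(1).tolist(),np.percentile(p[:,2],[5,95]).round(3))
E
```

```text
41.0 [0.41362088 0.05736404 0.08945767] [-104.6  -91.8] 79.65501643536462 [-7.51136201e+00  2.93650558e+01  1.18168979e+02 -2.04738073e-02
  3.24214645e+01 -8.71491037e+01]
0.77 [0.08868063 0.11081553 0.11188442]
scene wedge 0.64 (array([439.2,  54.6]), array([ 27.6, 105.6]), 82.3) [[-129.2, -102.3], [-31.7, -78.1]] [0.084 0.114]
scene block 0.71 (array([538.4,  70.8]), array([48., 52.]), 74.8) [[-7.9, -80.5], [39.9, -33.5]] [0.039 0.071]
side wedge 0.8 (array([434.8,  94.7]), array([ 89.4, 102.9]), 85.0) [[-135.0, -94.7], [-38.3, -11.2]] [0.078 0.106]
side block 0.88 (array([532.6,  71.1]), array([56.1, 51.7]), 82.3) [[-14.9, -80.7], [33.7, -32.9]] [0.022 0.068]
```

Call:
arm_command(moves=[[0,0,0.2,0,-1],[0,0,0.4,0,-1],[0,0,0.55,0,-1],[0,0,0.59,0,-1],[0,0,0.59,0,-1],[0,0,0.59,0,-1],[0,0,0.59,0,-1]])

```text
time_s: 42.1
ee_pos: [0.4134, 0.0583, 0.0189]
ee_rot: [[-0.984, 0.178, 0.001], [0.178, 0.984, -0.0], [-0.001, 0.0, -1.0]]
contact_force: [-0.4, 0.2, -2.0]
grip_width: 0.0279
gripper_force: 60.0
```

```bash
python3 - <<'E'
from h import *
o=ctrl.observe(); print(o['time_s'],o['ee_pos'],car(o['ee_pos']).round(1),o['contact_force'])
s=snap('wrist'); W=cloud(s); C=car(W); z=W[...,2]
L=(z>.028)&(z<.037)&(C[...,0]>-14)&(C[...,0]<50)&(C[...,1]<-95)&(C[...,1]>-120)
print('wall',L.sum(),np.percentile(C[L],[2,98],axis=0).round(1) if L.sum()>9 else '')
for m in ctrl.masks_of('wedge',s)[:1]:
    k=m['pixels']&(z>.036)&(z<.046); c=C[k]; print('wedge',m['score'],np.percentile(c,[1,99],axis=0).round(1))
    for lo in range(-80,-30,10):
        q=c[(c[:,0]>lo)&(c[:,0]<lo+10)]; print(lo,q[:,1].min().round(1) if len(q) else '',q[:,1].max().round(1) if len(q) else '')
for m in ctrl.masks_of('block',s)[:1]:
    k=m['pixels']&(z>.06)&(z<.074); print('block',m['score'],np.percentile(C[k],[1,99],axis=0).round(1))
cv2.imwrite('pics/w10.png',cv2.resize(s['frame'][100:384,100:420][:,:,::-1],(640,568)))
E
```

```text
42.1 [0.41340729 0.05827923 0.01894029] [-105.  -91.] [-0.39790115  0.17603564 -2.03931702]
wall 0 
wedge 0.56 [[-128.2 -103.9]
 [ -71.5  -77. ]]
-80 -96.1 -77.0
-70  
-60  
-50  
-40
```

View pics/w10.png

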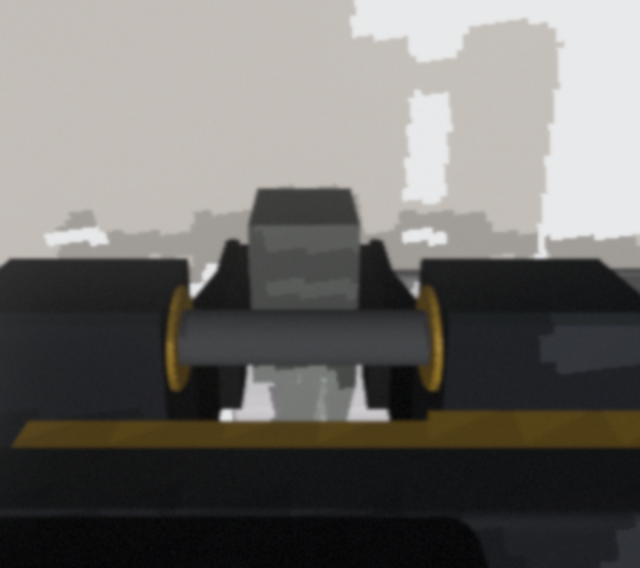

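Call:
arm_command(moves=[[-0.05,0,0,0,-1],[-0.1,0,0,0,-1],[-0.15,0,0,0,-1],[-0.2,0,0,0,-1],[-0.25,0,0,0,-1],[-0.25,0,0,0,-1]])

```text
time_s: 42.85
ee_pos: [0.4442, 0.0527, 0.0186]
ee_rot: [[-0.984, 0.178, 0.002], [0.178, 0.984, -0.0], [-0.002, 0.0, -1.0]]
contact_force: [0.0, 0.4, -0.8]
grip_width: 0.0276
gripper_force: 60.0
```

Call:
arm_command(moves=[[-0.03,-0.006,0,0,-1],[-0.07,-0.012,0,0,-1],[-0.1,-0.012,0,0,-1],[-0.125,-0.012,0,0,-1],[-0.125,-0.012,0,0,-1]])

```text
time_s: 43.35
ee_pos: [0.4578, 0.0487, 0.0186]
ee_rot: [[-0.984, 0.178, 0.001], [0.178, 0.984, -0.0], [-0.001, 0.0, -1.0]]
contact_force: [0.3, 0.1, -0.5]
grip_width: 0.0273
gripper_force: 60.0
```

Still free. Drive on in small steps.

Call:
arm_command(moves=[[-0.02,0,0,0,-1],[-0.04,0,0,0,-1],[-0.06,0,0,0,-1],[-0.08,0,0,0,-1],[-0.08,0,0,0,-1]])

```text
time_s: 43.85
ee_pos: [0.4655, 0.0469, 0.0184]
ee_rot: [[-0.984, 0.178, -0.002], [0.178, 0.984, -0.0], [0.002, -0.0, -1.0]]
contact_force: [-2.8, -3.8, -1.1]
grip_width: 0.0278
gripper_force: 60.0
```

Call:
arm_command(moves=[[-0.02,0,0,0,-1],[-0.04,0,0,0,-1],[-0.04,0,0,0,-1]])

```text
time_s: 44.15
ee_pos: [0.4699, 0.0461, 0.0183]
ee_rot: [[-0.984, 0.178, -0.003], [0.178, 0.984, 0.0], [0.003, -0.001, -1.0]]
contact_force: [-3.1, -4.7, -0.6]
grip_width: 0.0278
gripper_force: 60.0
```

Call:
arm_command(moves=[[-0.02,-0.004,0,0,-1],[-0.035,-0.004,0,0,-1],[-0.035,-0.004,0,0,-1]])

```text
time_s: 44.45
ee_pos: [0.4722, 0.0453, 0.0181]
ee_rot: [[-0.984, 0.177, -0.007], [0.177, 0.984, 0.001], [0.007, -0.001, -1.0]]
contact_force: [-5.2, -3.2, -2.0]
grip_width: 0.0277
gripper_force: 60.0
```

Call:
arm_command(moves=[[-0.02,0,0,0,-1],[-0.03,0,0,0,-1],[-0.03,0,0,0,-1]])

```text
time_s: 44.75
ee_pos: [0.4738, 0.045, 0.018]
ee_rot: [[-0.984, 0.177, -0.01], [0.177, 0.984, 0.001], [0.01, -0.001, -1.0]]
contact_force: [-8.2, -3.5, 0.8]
grip_width: 0.0275
gripper_force: 60.0
```

Call:
arm_command(moves=[[-0.02,0,0,0,-1],[-0.03,0,0,0,-1],[-0.03,0,0,0,-1]])

```text
time_s: 45.05
ee_pos: [0.4766, 0.0445, 0.018]
ee_rot: [[-0.984, 0.177, -0.012], [0.177, 0.984, 0.001], [0.012, -0.001, -1.0]]
contact_force: [-8.5, -1.6, 1.6]
grip_width: 0.0278
gripper_force: 60.0
```

Call:
arm_command(moves=[[-0.02,0,0,0,-1],[-0.03,0,0,0,-1],[-0.03,0,0,0,-1]])

```text
time_s: 45.35
ee_pos: [0.4769, 0.0444, 0.018]
ee_rot: [[-0.984, 0.176, -0.018], [0.176, 0.984, 0.002], [0.018, -0.001, -1.0]]
contact_force: [-12.2, -1.3, 6.3]
grip_width: 0.0277
gripper_force: 60.0
```

Call:
arm_command(moves=[[-0.02,0,0,0,-1],[-0.03,0,0,0,-1],[-0.03,0,0,0,-1]])

```text
time_s: 45.65
ee_pos: [0.4771, 0.0444, 0.0179]
ee_rot: [[-0.984, 0.176, -0.025], [0.176, 0.984, 0.003], [0.025, -0.001, -1.0]]
contact_force: [-16.9, -1.8, 9.8]
grip_width: 0.028
gripper_force: 60.0
```

Call:
arm_command(moves=[[-0.02,0,0,0,-1],[-0.04,0,0,0,-1],[-0.06,0,0,0,-1],[-0.06,0,0,0,-1],[-0.06,0,0,0,-1]])

```text
time_s: 46.15
ee_pos: [0.4777, 0.0443, 0.0174]
ee_rot: [[-0.984, 0.176, -0.038], [0.176, 0.984, 0.005], [0.038, -0.002, -0.999]]
contact_force: [-23.8, 0.6, 14.6]
grip_width: 0.0278
gripper_force: 60.0
```

```bash
python3 - <<'E'
from h import *
o=ctrl.observe(); print(o['time_s'],o['ee_pos'],car(o['ee_pos']).round(1),o['contact_force'])
E
```

```text
46.15 [0.47769273 0.04434773 0.01742957] [-39.3 -93.2] [-23.79529841   0.59910582  14.61381008]
```

Call:
arm_command(moves=[[0.03,0,0,0,-1],[0.06,0,0,0,-1],[0.09,0,0,0,-1],[0.09,0,0,0,-1]])

```text
time_s: 46.55
ee_pos: [0.4777, 0.0444, 0.0176]
ee_rot: [[-0.984, 0.176, -0.016], [0.176, 0.984, 0.002], [0.017, -0.001, -1.0]]
contact_force: [-9.0, -1.7, 1.4]
grip_width: 0.0274
gripper_force: 60.0
```

Call:
arm_command(moves=[[0.02,0,0,0,-1],[0.03,0,0,0,-1],[0.03,0,0,0,0],[0.03,0,0,0,0],[0.03,0,0,0,0],[0.03,0,0,0,0],[0.03,0,-0.2,0,0],[0.03,0,-0.6,0,0],[0.03,0,-1,0,0.3]])

```text
time_s: 47.45
ee_pos: [0.482, 0.0439, 0.1394]
ee_rot: [[-0.984, 0.178, -0.002], [0.178, 0.984, 0.0], [0.002, 0.0, -1.0]]
contact_force: [0.3, -0.1, -0.1]
grip_width: 0.0466
gripper_force: 0.0
```

Call:
arm_command(moves=[[0,-0.3,-0.3,0,1],[0,-0.7,-0.7,0,1],[0,-1,-1,0,1],[0,-1,-1,0,1],[0,-1,-1,0,1]])

```text
time_s: 47.95
ee_pos: [0.4627, -0.0766, 0.2612]
ee_rot: [[-0.983, 0.181, 0.007], [0.181, 0.983, -0.003], [-0.007, -0.002, -1.0]]
contact_force: [-0.1, -0.4, -0.1]
grip_width: 0.0827
gripper_force: 0.0
```

```bash
python3 - <<'E'
from h import *
o=ctrl.observe(); print(o['time_s'],o['ee_pos'],o['contact_force'])
s=snap('wrist'); W=cloud(s); C=car(W); z=W[...,2]
L=(z>.028)&(z<.0365)&(C[...,0]>-60)&(C[...,0]<60)&(C[...,1]<-97)&(C[...,1]>-120)
print('wall',np.percentile(C[L],[2,98],axis=0).round(1))
for n,lo,hi in [('wedge',.036,.046),('block',.06,.075)]:
  for m in ctrl.masks_of(n,s)[:1]:
    k=m['pixels']&(z>lo)&(z<hi); print(n,m['score'],np.percentile(C[k],[1,99],axis=0).round(1),rect(W[k]))
for n,zz in [('pad_face',.021),('wedge',.008),('cup_foot',.066)]:
    print(n,[(round(q['score'],2),car(ray(s,q['uv'],zz)).round(1)) for q in ctrl.pinpoint(n,s)[:1]])
a=cv2.resize(s['frame'][0:260,170:470][:,:,::-1],(690,598))
cv2.imwrite('pics/w11.png',a)
E
```

```text
47.95 [ 0.46271898 -0.07660903  0.26124335] [-0.05474641 -0.35066897 -0.1096538 ]
wall [[ -53.  -109.8]
 [  48.4  -98.3]]
wedge 0.66 [[ -63.1 -107. ]
 [  33.6  -79.4]] (array([503.2,  40.1]), array([28.8, 99.8]), 80.2)
block 0.75 [[ -8.2 -80.9]
 [ 39.7 -32.3]] (array([538.8,  70.9]), array([50.6, 49.3]), 79.5)
pad_face []
wedge [(0.71, array([-38.4, -87.5]))]
cup_foot [(0.67, array([ 152.3, -372.9]))]
```

View pics/w11.png

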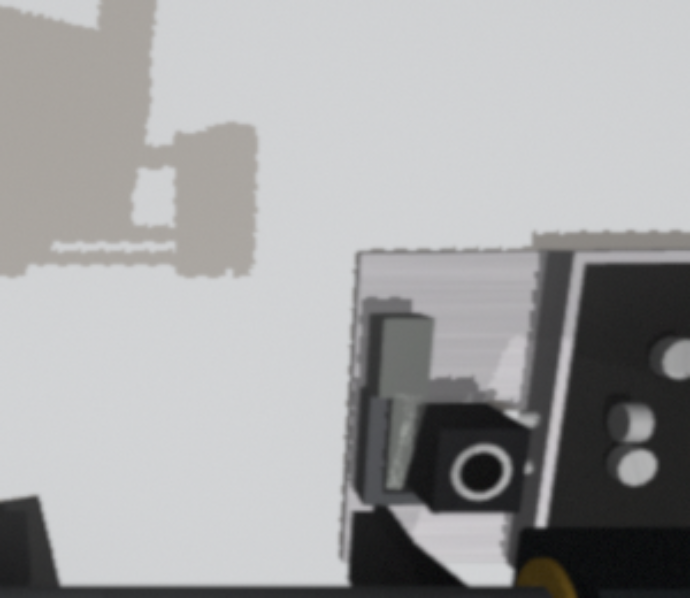

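Call:
arm_command(moves=[[-0.25,-0.2,0,0,1],[-0.5,-0.4,0,0,1],[-0.75,-0.6,0,0,1],[-0.88,-0.66,0,0,1]])

```text
time_s: 48.65
ee_pos: [0.5529, -0.1729, 0.2572]
ee_rot: [[-0.984, 0.178, 0.0], [0.178, 0.984, -0.001], [-0.0, -0.001, -1.0]]
contact_force: [0.7, 0.0, -0.6]
grip_width: 0.0871
gripper_force: 0.0
```

Call:
arm_command(moves=[[-0.25,-0.2,0,0,1],[-0.5,-0.4,0.1,0,1],[-0.75,-0.6,0.2,0,1],[-0.88,-0.66,0.3,0,1],[-0.88,-0.66,0.3,0,1],[-0.88,-0.66,0.3,0,1],[-0.88,-0.66,0.3,0,1]])

```text
time_s: 49.35
ee_pos: [0.6401, -0.2663, 0.2225]
ee_rot: [[-0.984, 0.177, -0.001], [0.177, 0.984, 0.001], [0.001, 0.001, -1.0]]
contact_force: [1.0, 0.2, 0.4]
grip_width: 0.0871
gripper_force: 0.0
```

```bash
python3 - <<'E'
from h import *
o=ctrl.observe(); print(o['time_s'],o['ee_pos'])
s=snap('wrist'); print([(round(m['score'],2),m['box']) for m in ctrl.masks_of('button1',s)])
u,v=proj(s,[.6135,-.265,.03]).astype(int); print(u,v)
c=s['frame'][max(v-90,0):v+90,u-120:u+120][:,:,::-1]; cv2.imwrite('pics/w12.png',cv2.resize(c,(800,600),interpolation=cv2.INTER_CUBIC))
E
```

```text
49.35 [ 0.64011679 -0.26629206  0.22246531]
[]
248 146
```

View pics/w12.png

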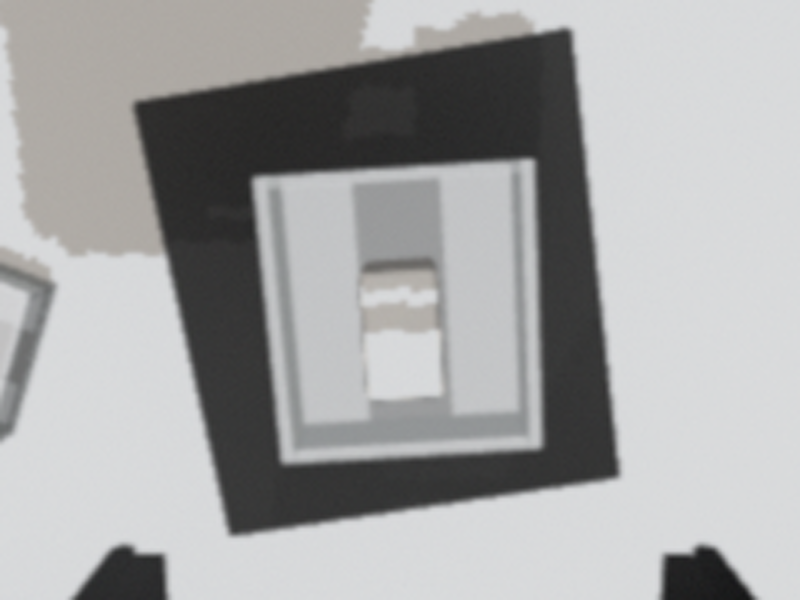

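The cup stands in the middle of the mat and both its lips and the slot are clear, so it is empty. I'm handing in the job.

```bash
python3 -c "
from cell import ctrl; print(ctrl.hand_in())"
```

```text
the job is handed in; nothing more can be done
None
```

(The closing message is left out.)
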